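# Sweep the offcuts off the mitre saw bed

## Robot

A 6-joint arm with a two-finger parallel gripper is mounted at the origin on the work surface. World frame = base frame: x ahead of the robot, y to its left, z up, the work surface at z = 0. Lengths are in m, angles in rad, forces in N, time in s.
With the tool pointing down it reaches from about 0.3 to 0.825 m from the base axis. Payload 5.4 kg.
Tool frame: the origin (TCP) lies on the centre line of the jaws, within the pads' length; the fingertips stand 22 mm ahead of it and the grasp point (between the pads) lies 3 mm ahead of it; x points along the fingers, z is the direction in which the jaws open and shut, and the axes are right-handed (so a half turn about x gives the same grasp; the last joint's range is limited). The gripper opens to 92 mm and grips with 3 to 60 N. Pads are 20 mm wide; open, the fingers measure 128 mm over their backs; the gripper's body (75 mm by 189 mm) begins 69 mm behind the grasp point.
Start: joints at [0.89, 0.158, 1.597, -0, 1.386, -0.21], TCP at [0.261, 0.512, 0.237] pointing down, gripper open.
Joint ranges: [-2.91, 2.91], [-0.94, 2.29], [0.18, 2.7], [-1.29, 4.43], [0.17, 2.64], [-3, 3]. Speed limits (rad/s): [2.57, 2.57, 3.14, 3.14, 3.14, 3.14].

## Interface

Orientations are given as a 3x3 rotation matrix whose columns are the frame's x, y, z axes.
In Python, from rig import bot gives the robot as it stands. Calls block until the motion is done:
- bot.reach(position, orientation): joint-space move of the TCP to a pose.
- bot.move_straight(position, rot=None, velocity=0.15, force_limit=None): straight line of the TCP; rot=None keeps the orientation; velocity is the mean speed in m/s. With force_limit (N) it stops when the force on the tool has changed by that much, and returns True; else False.
- bot.goto_joints(angles): joint-space move.
- bot.command_gripper(opening): opening from 0.0 (shut) to 1.0 (fully open); the grip force is fixed at half the most; returns when the fingers have stopped.
- bot.pause(seconds).
- bot.ik(position, orientation): joint angles nearest the present ones, or None.
- bot.read_state(): the state.
- bot.grab_frame(name): name is "scene" or "side" or "wrist"; returns a dict with "img" (384x512x3 uint8, red, green, blue), "z_map" (384x512 float32, m along the optical axis (not along the pixel's ray), 0 where there is no reading), "fov_y" (degrees; the focal length in pixels is half the picture's height over the tangent of half this angle, whatever the lens; pixels are square), "cx", "cy" (the principal point, pixels), "R" (3x3) and "t" (3): a world point X has camera coordinates R X + t. Camera axes: x right, y down, z forward; pixel columns grow to the right and rows downward; lengths in m; the calibration is good to about 2 mm. A picture is of the moment at which its call begins.
A pose or a line that the arm cannot do raises bot.MotionError and nothing moves.
- bot.sign_off(): hands the job in, once; it reports no verdict.
The state is a dict: "clock": time; "joints": joint angles; "joint_vel": joint speeds; "tau": joint torques, N m; "tool_pos": TCP position; "tool_rot": TCP orientation; "ft_force": force on the tool from outside, world axes, zero at the start; "wrist_torque": the same for the moment, N m; "grip_width": opening from 0.0 (shut) to 1.0 (fully open).
Only numpy, scipy, OpenCV 4.12 (cv2) and the standard library are available. Lean on these libraries where they do the work, as an engineer would, in place of code of your own. Each camera call takes 0.05 s, during which the arm holds its last target. There are 200 camera calls.

## Task

Clear the bed of the mitre saw for the next cut. First lift the tape measure off the bed and set it down on the open table; then take the bench brush and sweep all three loose wooden offcuts along the bed into the white scrap tub at its end, touching them with nothing but the brush. Finally set the brush back down on the table, standing on its bristles; do not drop the tape measure or the brush, and leave the pot, mug and mallet where they are.

Things in the scene. Friction and masses are not known exactly. Their poses are not given: they have to be found in the camera images.
- saw: Base of a hand mitre saw, fixed to the table: grey castings, aluminium bed 170 mm deep (its x), 500 mm long (its y), its flat top 78 mm above the table. Origin: on the table under the bed's middle; x points away from the robot, y along the bed, z up. An aluminium fence stands along the back, x = 73 to 85 mm, 45 mm above the bed.
- bed (a point): Point on top of the bed, in the middle of its free strip (saw x = -25, y = 0, z = 78 mm; axes as the saw's). The free strip runs from saw x = -85 mm (open front edge, no lip) to x = +35 mm (the bar), y = -250 to +250 mm, open at both ends.
- bar (a point): Wooden stretcher bar, 38 mm wide, 20 mm high, 480 mm long, clamped on the bed against the fence, from saw x = 35 to 73 mm; it stays there. The point is in the middle of its top, 20 mm above the bed.
- clamp: Hold-down clamp behind the fence: its arm reaches over it to a pad and black knob on the bar, 22 mm across, up to 84 mm above the bed. It does not move. Origin: on the table straight below the knob.
- guide: Saw guide behind the fence, swung to any angle: a block and two steel rods up to 211 mm above the table, 52 mm along its x from its origin. Fixed. Its flat steel disc in the bed is flush. Origin: on the table under the middle of the fence.
- tub: White open scrap tub, 160 (x) by 150 (y) by 62 mm high, walls and floor 3 mm, standing on the table against one end of the bed (5 mm gap, rim 16 mm lower than the bed top), at either the +y or the -y end; it does not move. Origin: centre of its underside; axes as the saw's.
- tub_in (a point): Centre of the tub's inner floor, 3 mm above the table.
- wedge_c (a point): Loose wooden offcut on the bed, a triangular prism 20 mm high: right-angled triangle with a 76 mm long side and 38 mm from it to the opposite corner. The point lies half-way up, at the triangle's centroid; the long side runs along its x, 13 mm to its -y, the corner is 25 mm to its +y.
- mitred_c (a point): Loose wooden offcut on the bed with one mitred end: 38 mm wide, 20 mm high, 66 mm along its long side and 28 mm along its short side. The point lies half-way up, at the middle of its 66 by 38 outline; the long side runs along its x on its -y side, the mitred end is at +x.
- block_c (a point): Loose wooden offcut on the bed, a square-cut block 62 by 38 by 20 mm high. The point is its centre; x along its length.
- tape_c (a point): Grey tape measure left standing on the bed: case 75 mm long (its x), 38 mm wide (its y, flat sides, to be gripped across), 65 mm high, with rounded upper corners and a small steel hook out of its front (+x). 0.15 to 0.31 kg. The point is half-way up, in the middle of the case; z up.
- brush_grip (a point): Grip point on the handle of a dark wooden bench brush, 215 mm long, which starts standing on its bristles in front of the saw. Its x runs from handle to head, z up. Handle 24 mm wide, 22 mm high, 100 mm long; the point is in its middle height, 53 mm above the bristle tips, 37 mm behind the head and 62 mm from the free end. 0.11 to 0.17 kg. Stiff bristles, they do not give.
- brush_head (a point): Middle of the head of the brush at the level of the bristle tips, 96 mm ahead of the grip point along the brush's x. Head: 117 mm long (along the brush's x), bristles 30 mm across (y) and 42 mm long, under a wooden back 36 mm across; 64 mm high in all.
- pot: White ceramic pot, 76 mm in diameter, 95 mm high, with pencils to about 180 mm, standing at the end of the bed that has no tub. Leave it. Origin: centre of its underside.
- mug: White mug, 82 mm in diameter, 92 mm high, handle to its +y, on the table to the left. Leave it. Origin: centre of its underside.
- mallet: Wooden mallet lying on the table to the right; head 60 by 110 by 75 mm high, centred 90 mm along its +x, handle to 160 mm along its -x. Leave it. Origin: on the table under the handle.

How it is judged:
By the outcome, as a careful person would: the job done as asked, in the order asked, and still so for the second after the job is handed in, with the robot touching nothing.
It also fails if it takes over 72 s, if anything falls off the work surface, if the arm or the gripper's body presses on something with over 40 N, if the wrist force passes 120 N, or if a joint passes its speed limit or range.

## Working session

There is one attempt and no reset: what is moved stays moved. The work goes in short steps, each a Python script; the robot and the scene stay as the last script left them, time stands still between calls to the robot, and variables do not carry over. Pictures are saved under pics/ and viewed, about 8 in all and at most 12, crops included, and the job is handed in when it is done.

```bash
mkdir -p pics; ls
cat > h.py <<'E'
import numpy as np, cv2
from rig import bot
def cloud(f):
    h,w=f["z_map"].shape; F=h/2/np.tan(np.radians(f["fov_y"])/2)
    u,v=np.meshgrid(np.arange(w),np.arange(h)); z=f["z_map"]
    P=np.stack([(u-f["cx"])/F*z,(v-f["cy"])/F*z,z],-1)
    W=(P-f["t"])@f["R"]; W[z==0]=np.nan
    return W
def save(f,n): cv2.imwrite(f"pics/{n}.png",f["img"][:,:,::-1])
E
python3 - <<'E'
from h import *
for n in("scene","side"):
    f=bot.grab_frame(n); save(f,n+"0"); np.savez(n+"0.npz",W=cloud(f),img=f["img"])
    print(n,f["fov_y"],f["cx"],f["cy"],-f["R"].T@f["t"])
a=[cv2.imread(f"pics/{n}0.png") for n in("scene","side")]
print(bot.read_state())
E
```

```text
pics
scene 56.892676688018625 253.4095279787654 189.18579009536484 [ 0.98984744 -0.58956688  0.75925202]
side 49.33655196306241 261.8440352764872 185.42978176372782 [ 0.08712869 -0.55193017  0.94872059]
{'clock': 0.1, 'joints': array([ 8.89934917e-01,  1.58978949e-01,  1.59806129e+00,  3.19621237e-05,
        1.38616736e+00, -2.10130858e-01]), 'joint_vel': array([ 7.34781103e-05, -2.46378183e-03, -3.13952819e-03,  9.24662971e-04,
        5.15898541e-04,  6.70836307e-04]), 'tau': array([ 2.99093754e-04, -3.86507142e+01, -3.22957456e+01,  7.03416578e-02,
        3.40433232e-02, -5.99282339e-05]), 'tool_pos': array([0.26048869, 0.51205132, 0.23574385]), 'tool_rot': array([[-1.04095809e-03, -8.91234330e-01,  4.53541934e-01],
       [-1.23508143e-03,  4.53542980e-01,  8.91233550e-01],
       [-9.99998695e-01,  3.67575551e-04, -1.57286621e-03]]), 'ft_force': array([-0.17662606, -0.4625929 , -0.00434738]), 'wrist_torque': array([-0.03020687, -0.03286605,  0.01740273]), 'grip_width': 1.0004020940224083}
```

View pics/scene0.png

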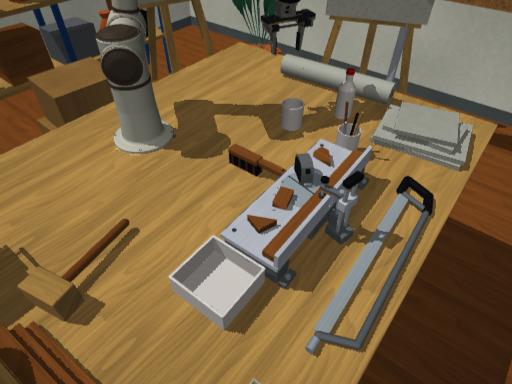

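View pics/side0.png

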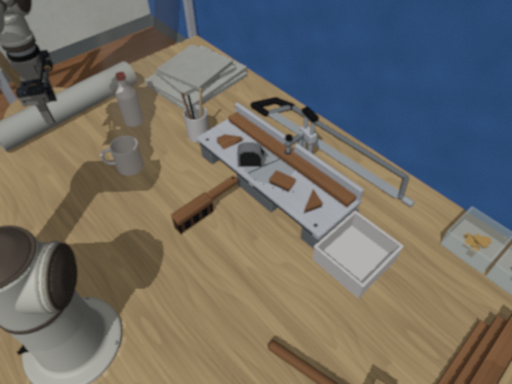

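The tub is at the −y (near) end of the bed. The wedge (262,223), block (284,197) and mitred offcut (323,156) lie on the bed, with the tape at (305,168). The brush is in front of the saw with its head at about (240,158). Next I build a top-down map from the depth.

Run:
```python
from h import *
x0,y0,s=0.2,0.5,0.00125   # image: col = (y0-y)/s , row=(x1-x)/s
x1=0.85
W=int(0.95/s);H=int((x1-x0)/s)
best=np.full((H,W),-1.);im=np.zeros((H,W,3),np.uint8)
allp=[]
for n in("scene0","side0"):
    d=np.load(n+".npz");P=d["W"].reshape(-1,3);C=d["img"].reshape(-1,3)
    ok=np.isfinite(P[:,0]);P,C=P[ok],C[ok]
    m=(P[:,2]>0.07)&(P[:,2]<0.086)&(P[:,0]>.3)&(P[:,0]<.8)&(abs(P[:,1])<.45)
    B=P[m];print(n,len(B),"bed z",np.median(B[:,2]))
    Q=B[:,:2].astype(np.float32);print(cv2.minAreaRect(Q))
    o=np.argsort(P[:,2]);
    for p,c in zip(P[o],C[o]):
        i=int((x1-p[0])/s);j=int((y0-p[1])/s)
        if 1<=i<H-1 and 1<=j<W-1 and p[2]<.3 and p[2]>=best[i,j]-.004:
            im[i-1:i+2,j-1:j+2]=c; best[i-1:i+2,j-1:j+2]=np.maximum(best[i-1:i+2,j-1:j+2],p[2])
np.savez("map.npz",best=best)
for k in range(10):
    for xx in[.3,.4,.5,.6,.7,.8]:
        cv2.circle(im,(int((y0-(.5-.1*k))/s),int((x1-xx)/s)),1,(0,255,0),-1)
cv2.imwrite("pics/map.png",im[:,:,::-1]);print(im.shape)
```

```text
scene0 4776 bed z 0.07769869269977334
((0.6194895505905151, 0.14000403881072998), (0.3287431001663208, 0.7354838848114014), 21.365447998046875)
side0 5439 bed z 0.07743632554623403
((0.5960870981216431, 0.13870158791542053), (0.29587891697883606, 0.751411497592926), 21.761428833007812)
(519, 760, 3)
```

View pics/map.png

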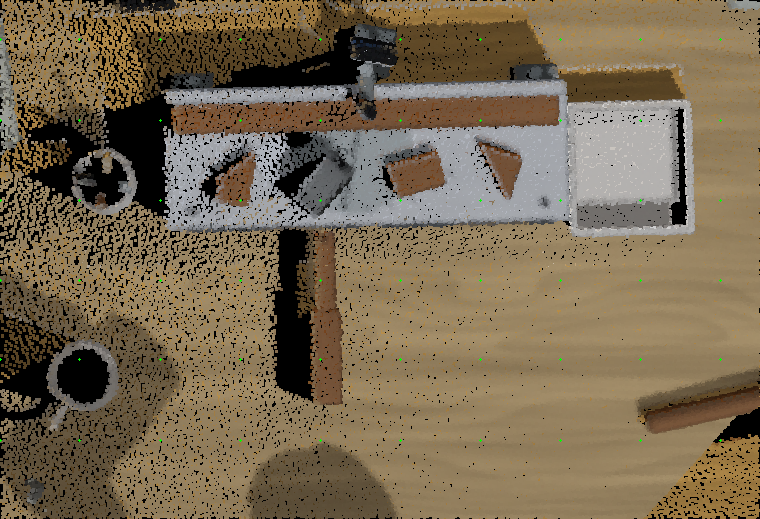

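The map agrees with the two views. The bed is almost axis-aligned, front edge from (167,230) to (568,221). Tape is at (318,178), mitred (235,180), block (415,172), wedge (500,168), tub (630,165), brush handle (325,230–308) and head (327,310–403). Now I take a wrist look from above and fit the poses.

```bash
cat >> h.py <<'E'
def down(ang):
    "tool pointing down, jaw axis at ang (rad) in world xy"
    z=np.array([np.cos(ang),np.sin(ang),0]);x=np.array([0,0,-1.])
    return np.stack([x,np.cross(z,x),z],1)
def rect(P):
    (c,d,a)=cv2.minAreaRect(P[:,:2].astype(np.float32)); b=cv2.boxPoints((c,d,a))
    e=[b[1]-b[0],b[2]-b[1]];e.sort(key=lambda v:np.linalg.norm(v))
    return np.round(c,4),np.round(sorted(d),4),round(float(np.degrees(np.arctan2(e[1][1],e[1][0]))),1)
def cl(P,c,r,z0,z1):
    m=(np.hypot(P[:,0]-c[0],P[:,1]-c[1])<r)&(P[:,2]>z0)&(P[:,2]<z1); return P[m]
E
python3 - <<'E'
from h import *
R=down(np.arctan2(.82,.57))
for s in (1,-1):
    Rr=R@np.diag([1,s,s]); q=bot.ik([.52,.08,.42],Rr); print(s,q)
q=bot.ik([.52,.08,.42],R)
bot.reach([.52,.08,.42],R)
f=bot.grab_frame("wrist");save(f,"wrist1");W=cloud(f);np.savez("wrist1.npz",W=W,img=f["img"])
P=W.reshape(-1,3);P=P[np.isfinite(P[:,0])]
print("bed z",np.median(cl(P,(.6,.02),.3,.07,.085)[:,2]),"table z",np.median(cl(P,(.45,.0),.08,-.02,.02)[:,2]))
T=cl(P,(.63,.10),.06,.11,.2);print("tape",rect(T),np.percentile(T[:,2],98))
T=T[T[:,2]>.138];print("tapetop",rect(T))
for n,c in dict(mit=(.625,.206),block=(.635,-.019),wedge=(.64,-.125)).items():
    B=cl(P,c,.05,.093,.104);print(n,len(B),rect(B) if len(B)>10 else"",np.ptp(B[:,:2],axis=0),B[:,1].min(),B[:,1].max())
B=cl(P,(.515,.09),.04,.05,.08);print("handle",rect(B),np.percentile(B[:,2],95))
B=cl(P,(.40,.09),.075,.05,.08);print("head",rect(B),np.percentile(B[:,2],95))
S=P[(P[:,2]>.115)&(P[:,2]<.13)&(P[:,0]>.65)&(abs(P[:,1])<.3)];print("fence",rect(S))
E
```

```text
1 [-7.72666409e-02 -2.01000588e-02  1.42923638e+00 -4.44089210e-16
  1.73245633e+00 -1.04061837e+00]
-1 [-7.72666409e-02 -2.01000588e-02  1.42923638e+00 -4.44089210e-16
  1.73245633e+00  2.10097428e+00]
bed z 0.07850295866586901 table z 0.0005888907863029367
tape (array([0.6196, 0.0972]), array([0.0384, 0.0773]), -41.6) 0.14468074651750726
tapetop (array([0.6162, 0.1002]), array([0.0378, 0.0513]), -43.1)
mit 971 (array([0.628 , 0.2068]), array([0.0382, 0.0653]), -8.1) [0.06458238 0.04626066] 0.1836709509656385 0.22993161135361434
block 1005 (array([ 0.6315, -0.0199]), array([0.0385, 0.0633]), -74.0) [0.05242334 0.06913879] -0.05406131011246092 0.015077483047145023
wedge 618 (array([ 0.6419, -0.1322]), array([0.0378, 0.0751]), 24.8) [0.06720967 0.04983781] -0.14950296059619247 -0.09966514708534104
handle (array([0.5148, 0.0956]), array([0.024 , 0.0794]), 0.9) 0.06563240578962369
head (array([0.4103, 0.0937]), array([0.0362, 0.1293]), 1.0) 0.06600517466658143
fence (array([0.7125, 0.0842]), array([0.125 , 0.4029]), -78.2)
```

View pics/wrist1.png

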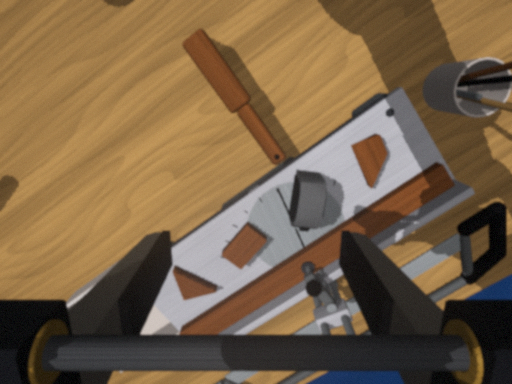

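The wrist view confirms the layout: tape at (315,200), offcuts at (372,160), (245,243) and (195,285), brush handle at (262,138). Now I pick the tape and set it on the open table at front right.

Run:
```python
from h import *
R=down(np.radians(48)); c=[.618,.0985]
bot.reach([*c,.20],R)
bot.move_straight([*c,.118],velocity=.12)
bot.command_gripper(0.0); s=bot.read_state();print(s["clock"],s["grip_width"]*92)
bot.move_straight([*c,.23],velocity=.12)
s=bot.read_state();print(s["ft_force"],s["grip_width"]*92)
p=[.37,-.10]
bot.reach([*p,.13],R)
bot.move_straight([*p,.046],velocity=.12)
hit=bot.move_straight([*p,.034],velocity=.02,force_limit=3)
s=bot.read_state();print(hit,s["tool_pos"],s["ft_force"],s["clock"])
bot.command_gripper(0.8)
bot.move_straight([*p,.18],velocity=.2)
f=bot.grab_frame("scene");save(f,"s2");P=cloud(f).reshape(-1,3)
B=cl(P,p,.07,.02,.09);print(rect(B),np.percentile(B[:,2],98),bot.read_state()["clock"])
```

```text
4.7917 33.537692821362484
[ 0.38342569  0.0592076  -2.96394477] 34.00525283940929
True [ 0.37051198 -0.10032897  0.03981028] [-0.5753785   0.3679151   3.67683799] 8.4
(array([ 0.3748, -0.1025]), array([0.0379, 0.0749]), -42.6) 0.0658823048564551 10.0333
```

Tape is standing on the table (top at 66 mm). Next I grasp the brush, lift it and check its attitude in the grip.

```bash
cat >> h.py <<'E'
PSI=np.radians(11.3)   # brush direction while sweeping (saw yaw 1.3 + 10)
RS=down(PSI-np.pi/2)
def tcp_for(yc,z,off=.007,gx=.096):
    H=np.array([.630-.024*yc-off,yc]); return [*(H-gx*np.array([np.cos(PSI),np.sin(PSI)])),z]
E
python3 - <<'E'
from h import *
g=[.5005,.0953]; R=down(np.radians(91))
bot.reach([*g,.15],R)
bot.command_gripper(.65)
bot.move_straight([*g,.056],velocity=.12,force_limit=15)
bot.command_gripper(0.0); s=bot.read_state();print(s["clock"],s["tool_pos"],s["grip_width"]*92)
bot.move_straight([*g,.25],velocity=.15)
bot.reach([.42,.05,.27],down(np.radians(5)))
bot.reach([.42,.0,.27],RS)
s=bot.read_state();print(s["clock"],s["ft_force"],s["joints"])
f=bot.grab_frame("scene");save(f,"s3");P=cloud(f).reshape(-1,3);t=s["tool_pos"]
u=np.array([np.cos(PSI),np.sin(PSI)]);n=np.array([-u[1],u[0]])
a=(P[:,:2]-t[:2])@u;b=(P[:,:2]-t[:2])@n;dz=P[:,2]-t[2]
m=(abs(b)<.04)&(a>-.08)&(a<.18)&(dz>-.08)&(dz<.03)&(np.isfinite(a))
for lo in np.arange(.03,.165,.015):
    k=m&(a>lo)&(a<lo+.015)
    if k.sum()>3: print(round(lo,3),k.sum(),"top",np.percentile(dz[k],97).round(4),"bot",np.percentile(dz[k],3).round(4),"b",b[k].min().round(4),b[k].max().round(4))
print("a max",a[m].max())
d=np.load("wrist1.npz")["W"].reshape(-1,3)
bl=cl(d,(.6315,-.0199),.05,.085,.104)[:,:2];we=cl(d,(.64,-.128),.05,.085,.104)[:,:2];mi=cl(d,(.628,.2068),.05,.085,.104)[:,:2]
for q,nm in((bl,"bl"),(we,"we"),(mi,"mi")): print(nm,np.percentile(q@n,[.5,99.5]),np.percentile(q[:,0],[1,99]))
for yc in(-.08,.05,.25): print(np.array([.63-.024*yc-.007,yc])@n)
E
```

```text
12.9417 [0.50058158 0.09529985 0.05613713] 23.78499509156267
16.85 [ 0.49298664  0.71166584 -0.49852644] [-2.89231173e-01 -2.87640464e-01  1.95558121e+00  1.16220517e-04
  1.47392096e+00  1.08302002e+00]
0.03 92 top 0.0079 bot -0.0527 b -0.0191 0.0114
0.045 132 top 0.0083 bot -0.054 b -0.0195 0.0164
0.06 142 top 0.0082 bot -0.0543 b -0.02 0.014
0.075 143 top 0.0083 bot -0.0523 b -0.0207 0.0154
0.09 157 top 0.008 bot -0.0533 b -0.0203 0.017
0.105 135 top 0.0079 bot -0.0522 b -0.0201 0.0186
0.12 156 top 0.0081 bot -0.0539 b -0.0203 0.0146
0.135 149 top 0.008 bot -0.0529 b -0.0199 0.0138
0.15 131 top 0.0066 bot -0.0536 b -0.0177 0.0169
a max 0.1550402462542866
bl [-0.17458017 -0.11108629] [0.60635883 0.65466405]
we [-0.2720153  -0.22896335] [0.60272083 0.66677032]
mi [0.05222591 0.1067479 ] [0.59430845 0.65417812]
-0.20089983714376322
-0.07280857956266687
0.12425489363901981
```

View pics/s3.png

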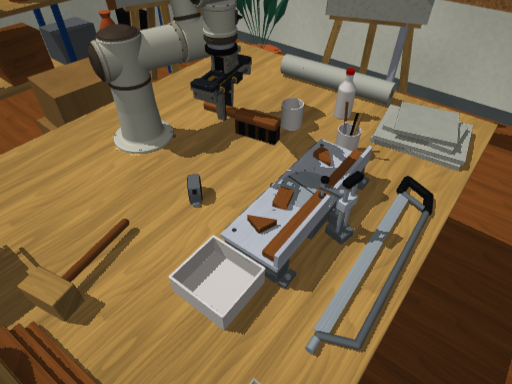

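The brush is held level (tips about 55 mm below the TCP, head end at 155 mm as expected), and the tape stands at (195,190). Now I sweep the wedge first, coming down in the gap between wedge and block.

```bash
cat >> h.py <<'E'
def sweep(y0,y1=-.262,z=.137):
    bot.move_straight(tcp_for(y0,.215),rot=RS,velocity=.25)
    hit=bot.move_straight(tcp_for(y0,z),velocity=.12,force_limit=8)
    s=bot.read_state();print("down",hit,s["tool_pos"],s["ft_force"])
    if hit: bot.move_straight(s["tool_pos"]+[0,0,.002],velocity=.02)
    z=max(z,bot.read_state()["tool_pos"][2]) if hit else z
    hit=bot.move_straight(tcp_for(y1,z),velocity=.11,force_limit=25)
    s=bot.read_state();print("swept",hit,s["tool_pos"],s["ft_force"],s["clock"]); return hit
E
python3 - <<'E'
from h import *
bot.move_straight(tcp_for(-.081,.25),rot=RS,velocity=.25)
if not sweep(-.081):
    p=bot.read_state()["tool_pos"]; bot.move_straight(p+[0,0,.08],velocity=.2)
for n in("scene","side"): f=bot.grab_frame(n);save(f,"w_"+n); np.savez("w_"+n+".npz",W=cloud(f))
a=np.hstack([cv2.imread("pics/w_scene.png")[100:340,130:420],cv2.imread("pics/w_side.png")[80:320,160:450]])
cv2.imwrite("pics/w.png",a);print(bot.read_state()["clock"])
E
```

```text
down False [ 0.53156808 -0.10010526  0.13811514] [-0.10629664  0.99934944 -0.93927973]
swept False [ 0.53521831 -0.28022758  0.13697449] [-0.81927428  0.13214238 -0.81455216] 20.5417
21.1917
```

View pics/w.png

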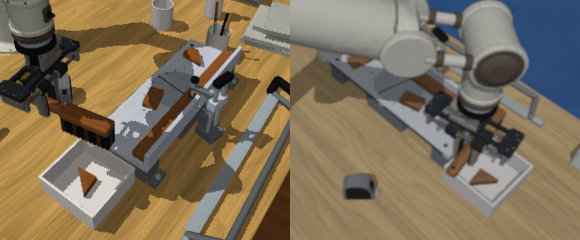

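The wedge is in the tub (crop ~(88,180)); the block (152,97) and mitred piece (192,58) are untouched. I repeat for the block, then the mitred piece.

Run:
```python
from h import *
for y0 in(.05,.265):
    if sweep(y0): break
    p=bot.read_state()["tool_pos"]; bot.move_straight(p+[0,0,.08],velocity=.2)
    bot.move_straight(tcp_for(-.05,.217),velocity=.25) 
    f=bot.grab_frame("scene");save(f,f"b{y0}")
    P=cloud(f).reshape(-1,3);T=cl(P,(.645,-.29),.065,.008,.2);print("in tub",len(T),T[:,2].max())
a=np.hstack([cv2.imread(f"pics/b{y}.png")[100:340,130:420] for y in(.05,.265)])
cv2.imwrite("pics/b.png",a);print(bot.read_state()["clock"])
```

```text
down False [0.52832005 0.03092486 0.13774209] [ 0.24253713  0.39662609 -1.22066869]
swept False [ 0.5351501  -0.28052614  0.13696341] [-0.10225943 -0.44714045 -0.82389783] 26.375
in tub 679 0.06927313410170184
down False [0.52320301 0.24622615 0.13782764] [ 0.48096284 -0.23560702 -0.69578638]
swept False [ 0.53514705 -0.28069545  0.13699189] [ 0.46530308 -0.52079093 -1.99299514] 35.125
in tub 906 0.06881715535480135
36.725
```

View pics/b.png

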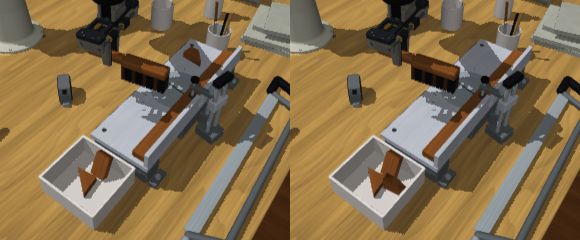

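All three offcuts lie in the tub and the bed is clear. Now I set the brush down on its bristles.

Run:
```python
from h import *
p=[.365,.09]
bot.move_straight([*p,.217],velocity=.2)
bot.move_straight([*p,.064],velocity=.12)
hit=bot.move_straight([*p,.050],velocity=.015,force_limit=3)
s=bot.read_state();print(hit,s["tool_pos"],s["ft_force"])
bot.command_gripper(.6)
bot.move_straight([*p,.2],velocity=.15)
bot.reach([.30,.30,.30],RS)
bot.pause(.5)
f=bot.grab_frame("scene");save(f,"e");P=cloud(f).reshape(-1,3)
h=np.array(p)+.096*np.array([np.cos(PSI),np.sin(PSI)])
B=cl(P,h,.05,.05,.08);print("head top",rect(B),np.percentile(B[:,2],[3,50,97]))
B=cl(P,(.37,-.1),.07,.02,.09);print("tape",rect(B),B[:,2].max())
cv2.imwrite("pics/e2.png",cv2.imread("pics/e.png")[80:340,100:420]);print(bot.read_state()["clock"])
```

```text
True [0.36487257 0.08995839 0.05593332] [-0.6178708  -0.70845477  1.85602178]
head top (array([0.4595, 0.1067]), array([0.0381, 0.096 ]), 10.4) [0.05128797 0.06287491 0.06553089]
tape (array([ 0.3757, -0.1035]), array([0.0379, 0.0753]), -42.1) 0.06775394746040249
43.2917
```

View pics/e2.png

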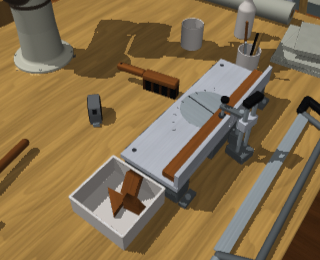

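The brush stands on its bristles at (150,80), the tape stands at (95,110), the bed is empty, and all three offcuts are in the tub. I hand it in.

```bash
python3 -c "
from rig import bot
bot.sign_off()"
```

```text
the job is handed in; nothing more can be done
```

The job is done and handed in at about 43 s on the robot's clock.

- **Tape measure:** I lifted it off the bed first and set it down on the open table at about (0.37, -0.10) m. It stands upright.
- **Offcuts:** I swept them one at a time along the bed into the tub with the brush, in the order wedge, block, mitred piece. No sweep tripped its 25 N force limit.
- **Brush:** I set it back on the table, standing on its bristles, released it after light contact, and moved the arm clear.

**Last checks:** The final picture shows an empty bed and all three offcuts inside the tub. One leans a few millimetres above the rim, with a highest reading of about 69 mm against 62 mm. The brush's top is about 64 mm above the table, which matches it standing level, and the tape has not moved since I placed it. The pot and mug look unmoved in the picture. The mallet is only partly in that last crop, though the arm never went near it. None of the checks failed or disagreed.

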